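# Press the cover home on a meter register with the locking press

## Robot

A 7-joint arm with a two-finger parallel gripper is mounted at the origin on the work surface. World frame = base frame: x ahead of the robot, y to its left, z up, the work surface at z = 0. Lengths are in m, angles in rad, forces in N, time in s.
With the tool pointing down it reaches from about 0.35 to 0.9 m from the base axis. Payload 7.2 kg.
Tool frame: the origin (TCP) lies on the centre line of the jaws, within the pads' length; the fingertips stand 19 mm ahead of it and the grasp point (between the pads) is the TCP (robot.tips_ahead is the distance from the TCP to the fingertips, in m); z points along the fingers, y is the direction in which the jaws open and shut (so a half turn about z gives the same grasp; the last joint's range is limited). The gripper opens to 85 mm and grips with 20 to 120 N. Pads are 22 mm wide; open, the fingers measure 114 mm over their backs; the gripper's body (76 mm by 85 mm) begins 54 mm behind the grasp point. The pads swing forward as they close: fully open they stand 13 mm farther back than shut.
Start: joints at [1.158, 0.411, -0.013, 1.596, 0.006, 1.134, -0.082], TCP at [0.211, -0.588, 0.25] pointing down, gripper open.
Joint ranges: [-2.95, 2.95], [-0.29, 1.99], [-1.47, 1.44], [0.14, 2.54], [-1.03, 4.17], [0.13, 1.85], [-2.86, 2.86]. Speed limits (rad/s): [2.39, 2.39, 3.01, 3.01, 3.14, 3.14, 3.14].

## Interface

Orientations are given as [roll, pitch, yaw] about the fixed x, y, z axes, in that order (R = Rz(yaw) Ry(pitch) Rx(roll)).
In Python, from plant import robot, eyes, order gives the robot as it stands. The module is installed in compiled form; this text tells all that it offers.
- The arm moves only by the tool send_rows, never from a script. Its argument "steps" is a list that holds one entry, the list of rows, each a list of 5 numbers: the shift along the world's x, y, z in m, then the turn about the world's z in rad, then the finger opening in m, from 0 to 0.0854. In form: [[[dx, dy, dz, twist, grip], ...]]. A call has 1 to 5 rows; each row is the pose to reach, as a shift and turn from the pose commanded when the call began; what a row does not reach only later rows make up. A row lasts 1/12 s, in which the tool goes at most 41.7 mm and 7.16 degrees, less where a joint would pass 70% of its speed; a pose out of reach is approached as far as the arm can. A call with a gripper value outside its range is refused whole. The fingers move at their own pace and stop on an object; the grip force is fixed at half the most. Time passes only in rows, so rows that repeat a pose let the fingers close. It gives the time, the measured TCP pose, the force and the opening at its end, in the units of the state.
- robot.get_obs(): the state, without advancing time (a new reading comes with each control period).
- eyes.camera(name): name is "side" or "top" or "wrist"; returns the picture (480x640x3 uint8, red, green, blue); there is no depth.
- eyes.camera_info(name): a dict with "camera_matrix" (3x3 intrinsics, pixels), "R" (3x3) and "t" (3): a world point X has camera coordinates R X + t. Camera axes: x right, y down, z forward; pixel columns grow to the right and rows downward; lengths in m; the calibration is good to about 2 mm. A picture is of the moment at which its call begins: read the wrist's pose just before it. camera_info takes no time and is no camera call; for the wrist camera it gives the pose at the moment of the call.
- order.finish_job(): hands the job in, once; it reports no verdict.
Trained networks look in the newest picture that a camera, given by its name, has taken for a name from the list of things; names that differ only in an ending like _2 or _b are one class to them, and where a whole thing is asked for, a point or a joint stands for the part that bears it (a point fixed in the world has none). Each returns a list of dicts, best first, with "conf" (0 to 1); they miss things now and then, are a little off and sometimes report something else, mostly with a low value. They report only what shows in the picture. A call takes as long as a camera call.
- eyes.spot_in(target, camera): "rect" ([left, top, width, height] in pixels, round what is visible of it).
The state is a dict: "time_s": time; "qpos": joint angles; "qd": joint speeds; "joint_torque": joint torques, N m; "tool_pos": TCP position; "tool_rot": TCP orientation; "force": force on the tool from outside, world axes, zero at the start; "wrist_torque": the same for the moment, N m; "gripper_width": opening from 0.0 (shut) to 1.0 (fully open).
Only numpy, scipy, OpenCV 4.12 (cv2) and the standard library are available. Lean on these libraries where they do the work, as an engineer would, in place of code of your own. Each camera call takes 0.05 s, during which the arm holds its last target.

## Task

Two plier-type locking presses stand on the bench; one has a brass meter register in its jaws. Squeeze that press's two handles together until they lock and stay shut by themselves, pressing the register's cover home, and let go of them; then pull its release lever back towards the handle ends until the handles spring open again, and let the lever go. Do not touch the empty press.

Things in the scene. Friction and masses are not known exactly. Their poses are not given: they have to be found in the camera images.
- press: Steel press like pliers on their side on a post, fixed to the bench, with a brass register (drum 44 mm across, lying along y, centre x 66, z 70 mm) in its jaws. Origin on the bench below the pivot; z up, +x to the jaws, -x to the handle ends (roughly to the robot), y across. Base plate 300 x 60 x 10 mm, x -195 to 105; two level handles; an upright release lever. Offsets below are in this frame, in mm.
- press_handle (a joint): Angle of both handles (coupled), rad: 0 sprung open, dead centre 0.090, past which they snap to 0.125 and stay locked. Bars 9 thick, z 61 to 79, x -30 to -165, alike on both sides of y = 0. Squeeze along y from above at x -90, z 70: 61 mm over their outer faces open, 38 locked, both moving equally inwards; takes up to 8 N on each.
- press_lever (a joint): Angle of the release lever, rad: 0 upright at rest, grows as its top goes to -x, stop 0.6. Hinge along y at x -145, z 34; paddle on y = 0 at x -145, z 86 to 122, 7 thick in x, 16 wide in y, clear above the handles: pinch it across y at z 106 and pull to -x in an arc, about 3 N. At 0.35 to 0.45 the locked handles spring open (pull to 0.5 to be sure). A light spring returns it.
- press_cap (a joint): How far the register's cover (steel ring with dial, 48 mm across, on the register's +y face) has been pushed in by the jaws, m: 0 to 0.0015 at the start (standing proud), about 0.006 when home. It stays where it is pushed.
- spare: The other press, same make, size and frame, but with empty jaws. Leave it alone.

How it is judged:
By the outcome, as a careful person would: the job done as asked, in the order asked, and still so for the second after the job is handed in, with the robot touching nothing.
It also fails if it takes over 38 s, if anything falls off the work surface, if the arm or the gripper's body presses on something with over 40 N, if the wrist force passes 120 N, or if a joint passes its speed limit or range.

## Working session

There is one attempt and no reset: what is moved stays moved. The work goes in short steps, Python scripts to look and compute and a tool call to move; the robot and the scene stay as the last step left them, time stands still between calls to the robot, and variables do not carry over. Pictures are saved under pics/ and viewed, and the job is handed in when it is done.

Besides the shell and the picture viewer there is one more tool, called after ">>>" in YAML: its name, and indented under it one key for each argument. send_rows: Moves the arm, as the interface text tells. Its arguments: {"type":"object","properties":{"steps":{"type":"array","items":{"type":"array","items":{"type":"array","items":{"type":"number"}}}}},"required":["steps"]}

```bash
mkdir -p pics; python3 - <<'E'
from plant import robot, eyes, order
import cv2
o=robot.get_obs();print(o)
for n in ["top","side"]:
    im=eyes.camera(n);cv2.imwrite(f"pics/{n}0.png",im[:,:,::-1])
    i=eyes.camera_info(n);print(n,i)
    for t in ["press","spare","press_handle","press_lever","press_cap"]:
        print(t,eyes.spot_in(t,n))
E
```

```text
{'time_s': 0.0, 'qpos': array([ 1.15782438,  0.41191843, -0.01272868,  1.59705454,  0.00558971,
        1.13432673, -0.08222433]), 'qd': array([-0.00172395,  0.00132566,  0.00039756, -0.00089053,  0.00028085,
       -0.00053078,  0.00173965]), 'joint_torque': array([-1.22743968e-03, -6.00620341e+01,  6.81100599e-01, -2.99408859e+01,
        1.36933973e-02,  1.05822785e-02, -2.95852908e-05]), 'tool_pos': array([ 0.21104991, -0.58777702,  0.24943712]), 'tool_rot': array([-3.13992423e+00,  1.03050577e-04,  3.44783303e-01]), 'force': array([1.2030911 , 0.36220801, 0.84125691]), 'wrist_torque': array([-0.04085325,  0.00228306, -0.01091669]), 'gripper_width': 0.9950751107209886}
top {'camera_matrix': array([[508.58724662,   0.        , 320.76761265],
       [  0.        , 508.58724662, 250.44705058],
       [  0.        ,   0.        ,   1.        ]]), 'R': array([[-0.02678204, -0.99947667,  0.0181415 ],
       [-0.99500531,  0.02490766, -0.09666455],
       [ 0.0961621 , -0.02063976, -0.99515167]]), 't': array([-0.00915264,  0.63395101,  0.93838999])}
press [{'rect': [192.1, 175.2, 47.5, 
[... 325 characters left out ...]
       , 315.54246264],
       [  0.        , 516.43287545, 238.21276235],
       [  0.        ,   0.        ,   1.        ]]), 'R': array([[ 0.7945081 , -0.60678796, -0.02377518],
       [-0.31928754, -0.38412046, -0.86631803],
       [ 0.51653882,  0.69588781, -0.49892665]]), 't': array([-0.49814936,  0.28028112,  0.42727763])}
press [{'rect': [167.2, 174.7, 173.0, 111.9], 'conf': 0.58}]
spare [{'rect': [297.1, 249.2, 203.8, 176.0], 'conf': 0.58}]
press_handle [{'rect': [177.7, 190.8, 152.7, 39.5], 'conf': 0.93}, {'rect': [294.1, 174.7, 14.3, 21.6], 'conf': 0.17}]
press_lever [{'rect': [194.4, 194.6, 10.7, 36.2], 'conf': 0.84}]
press_cap [{'rect': [293.5, 173.9, 21.6, 23.1], 'conf': 0.71}]
```

```bash
python3 - <<'E'
import cv2
a=cv2.imread('pics/top0.png')[150:350,160:460];cv2.imwrite('pics/top0c.png',cv2.resize(a,(800,533),interpolation=cv2.INTER_CUBIC))
a=cv2.imread('pics/side0.png')[160:300,150:360];cv2.imwrite('pics/side0c.png',cv2.resize(a,(800,533),interpolation=cv2.INTER_CUBIC))
E
```

```text
(no output)
```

View pics/top0c.png

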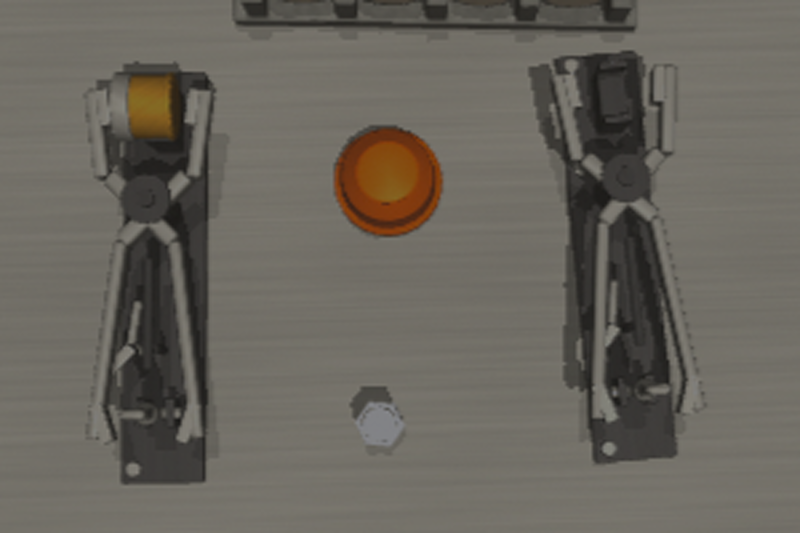

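View pics/side0c.png

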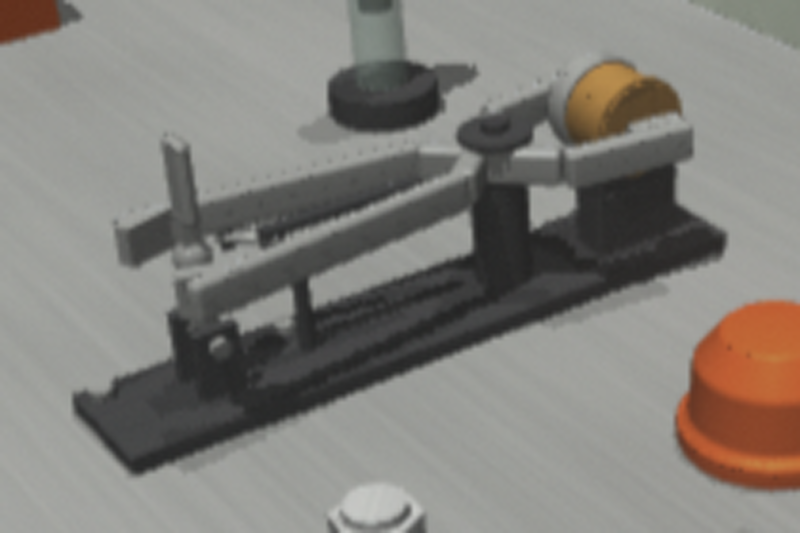

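View pics/top0.png

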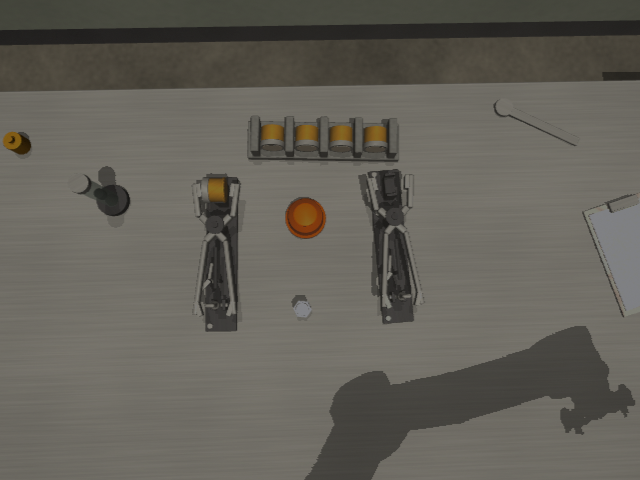

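```bash
cat > fit.py <<'E'
from plant import eyes
import numpy as np
from scipy.optimize import least_squares
T=lambda x,y:(160+x/2.6667,150+y/2.665)
S=lambda x,y:(150+x/3.8095,160+y/3.807)
obs=[("top",(-195,30,10),T(120,483)),("top",(-195,-30,10),T(205,481)),("top",(105,-30,10),T(211,76)),
("side",(-195,-30,10),S(135,458)),("side",(-195,30,10),S(75,396)),("side",(105,-30,10),S(725,231)),
("side",(-145,0,122),S(177,137))]
I={n:eyes.camera_info(n) for n in("top","side")}
def w(p,q):
    x,y,a=p;c,s=np.cos(a),np.sin(a);q=np.array(q)/1000
    return np.array([x+c*q[0]-s*q[1],y+s*q[0]+c*q[1],q[2]])
def pr(n,X):
    i=I[n];v=i["camera_matrix"]@(i["R"]@X+i["t"]);return v[:2]/v[2]
if __name__=="__main__":
    f=lambda p:np.concatenate([pr(n,w(p,q))-uv for n,q,uv in obs])
    r=least_squares(f,[0.65,0.2,0],loss="soft_l1");print(r.x,f(r.x).reshape(-1,2).round(1))
    for q in [(-90,0,70),(-145,0,106),(-145,0,122),(66,0,70),(-165,0,79),(0,0,90)]: print(q,w(r.x,q).round(4),pr("top",w(r.x,q)).round(1),pr("side",w(r.x,q)).round(1))
    for n in I: print(n,-I[n]["R"].T@I[n]["t"])
E
python3 fit.py
```

```text
[ 0.68204276  0.16440503 -0.0189992 ] [[ 0.5 -0.8]
 [ 0.2 -0.4]
 [-0.8 -2.3]
 [-1.2  0.3]
 [-1.2 -0.5]
 [ 1.1  0.5]
 [-0.3  0.7]]
(-90, 0, 70) [0.5921 0.1661 0.07  ] [216.1 273.7] [232.9 217.1]
(-145, 0, 106) [0.5371 0.1672 0.106 ] [211.9 304.4] [197.6 206.5]
(-145, 0, 122) [0.5371 0.1672 0.122 ] [210.  304.5] [196.1 196.7]
(66, 0, 70) [0.748  0.1632 0.07  ] [217.1 189.1] [312.9 190.8]
(-165, 0, 79) [0.5171 0.1675 0.079 ] [214.7 315.6] [187.8 226.4]
(0, 0, 90) [0.682  0.1644 0.09  ] [214.6 222.9] [280.2 190.4]
top [ 0.54030195 -0.00556994  0.995287  ]
side [ 0.26456849 -0.49194662  0.4441492 ]
```

>>> send_rows:
  steps:
    - [[0.015, 0.03, 0, -0.015, 0.085], [0.03, 0.06, 0, -0.03, 0.085], [0.045, 0.09, 0, -0.045, 0.085], [0.06, 0.12, 0, -0.06, 0.085], [0.075, 0.15, 0, -0.075, 0.085]]

```text
time_s: 1.02
tool_pos: [0.2867, -0.4368, 0.2504]
tool_rot: [3.141, -0.0, 0.269]
force: [0.6, -0.4, 0.3]
gripper_width: 0.997
```

>>> send_rows:
  steps:
    - [[0.015, 0.03, 0, -0.015, 0.085], [0.03, 0.06, 0, -0.03, 0.085], [0.045, 0.09, 0, -0.045, 0.085], [0.06, 0.12, 0, -0.06, 0.085], [0.075, 0.15, 0, -0.075, 0.085]]

```text
time_s: 1.43
tool_pos: [0.3617, -0.2867, 0.2506]
tool_rot: [3.141, -0.0, 0.194]
force: [0.4, -0.2, 1.1]
gripper_width: 0.995
```

>>> send_rows:
  steps:
    - [[0.015, 0.03, 0, -0.015, 0.085], [0.03, 0.06, 0, -0.03, 0.085], [0.045, 0.09, 0, -0.045, 0.085], [0.06, 0.12, 0, -0.06, 0.085], [0.075, 0.15, 0, -0.075, 0.085]]

```text
time_s: 1.85
tool_pos: [0.4367, -0.1367, 0.2507]
tool_rot: [3.141, -0.001, 0.119]
force: [-0.8, -0.4, -0.3]
gripper_width: 0.997
```

>>> send_rows:
  steps:
    - [[0.015, 0.03, 0, -0.015, 0.085], [0.03, 0.06, 0, -0.03, 0.085], [0.045, 0.09, 0, -0.045, 0.085], [0.06, 0.12, 0, -0.06, 0.085], [0.075, 0.15, 0, -0.075, 0.085]]

```text
time_s: 2.27
tool_pos: [0.5118, 0.0133, 0.2506]
tool_rot: [3.141, -0.001, 0.044]
force: [0.4, -1.0, 0.2]
gripper_width: 0.995
```

Remaining: to (0.592, 0.166), yaw -0.019.

>>> send_rows:
  steps:
    - [[0.016, 0.03, 0, -0.013, 0.085], [0.032, 0.06, 0, -0.026, 0.085], [0.048, 0.09, 0, -0.039, 0.085], [0.064, 0.122, 0, -0.052, 0.085], [0.08, 0.153, 0, -0.063, 0.085]]

```text
time_s: 2.68
tool_pos: [0.5919, 0.1663, 0.2504]
tool_rot: [3.141, -0.0, -0.019]
force: [0.7, 0.2, -0.4]
gripper_width: 0.995
```

```bash
python3 - <<'E'
from plant import robot, eyes
import cv2, numpy as np
import fit
i=eyes.camera_info("wrist");fit.I["wrist"]=i
im=eyes.camera("wrist")[:,:,::-1].copy()
p=[0.68204,0.16441,-0.019]
cv2.imwrite("pics/w1raw.png",im)
for q in [(-195,30,10),(-195,-30,10),(105,30,10),(105,-30,10),(-145,8,122),(-145,-8,122),(-165,0,79),(-90,30.5,70),(-90,-30.5,70),(-90,0,10)]:
    uv=fit.pr("wrist",fit.w(p,q));print(q,uv.round(1));cv2.circle(im,tuple(int(round(v)) for v in uv),3,(0,0,255),1)
cv2.imwrite("pics/w1.png",im)
E
```

```text
(-195, 30, 10) [299.8 291.1]
(-195, -30, 10) [349.5 291.1]
(105, 30, 10) [292.2  -2.6]
(105, -30, 10) [357.7  -2.6]
(-145, 8, 122) [315.6 300. ]
(-145, -8, 122) [334.5 300. ]
(-165, 0, 79) [324.9 296.5]
(-90, 30.5, 70) [292.3 220.5]
(-90, -30.5, 70) [357.5 220.5]
(-90, 0, 10) [324.7 205.9]
```

View pics/w1.png

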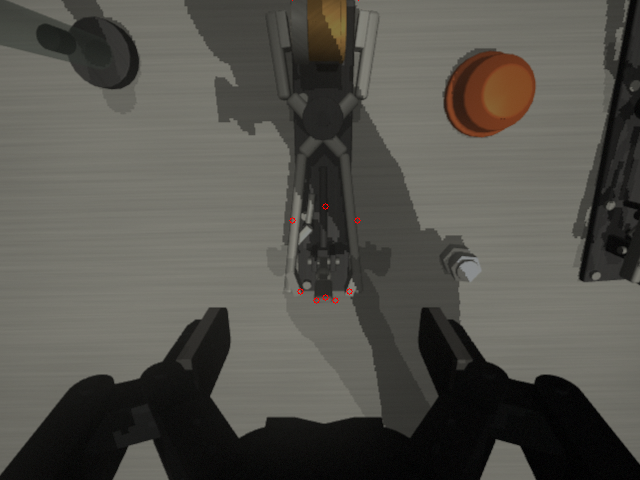

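```bash
python3 - <<'E'
import cv2
a=cv2.imread('pics/w1.png')[130:310,240:410];cv2.imwrite('pics/w1c.png',cv2.resize(a,(566,600),interpolation=cv2.INTER_CUBIC))
E
```

```text
(no output)
```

View pics/w1c.png

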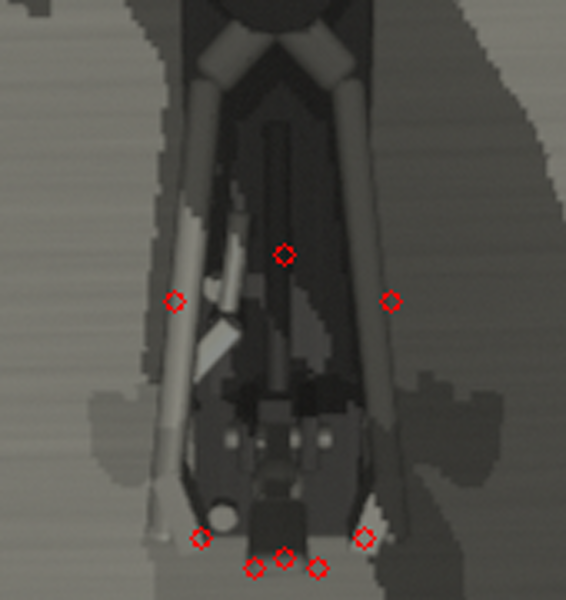

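>>> send_rows:
  steps:
    - [[0.001, 0.001, -0.03, 0, 0.085], [0.001, 0.001, -0.06, 0, 0.085], [0.001, 0.001, -0.09, 0, 0.085], [0.001, 0.001, -0.115, 0, 0.085], [0.001, 0.001, -0.13, 0, 0.085]]

```text
time_s: 3.15
tool_pos: [0.5909, 0.1651, 0.1172]
tool_rot: [3.14, 0.003, -0.018]
force: [-0.3, -0.4, 0.6]
gripper_width: 0.996
```

>>> send_rows:
  steps:
    - [[0, 0, -0.015, 0, 0.085], [0, 0, -0.03, 0, 0.085], [0, 0, -0.04, 0, 0.085], [0, 0, -0.048, 0, 0.085], [0, 0, -0.048, 0, 0.085]]

```text
time_s: 3.57
tool_pos: [0.5915, 0.1654, 0.0708]
tool_rot: [3.141, 0.002, -0.018]
force: [-0.5, 1.0, -0.5]
gripper_width: 0.995
```

>>> send_rows:
  steps:
    - [[0, 0, 0, 0, 0.075], [0, 0, 0, 0, 0.07], [0, 0, 0, 0, 0.066], [0, 0, 0, 0, 0.063], [0, 0, 0, 0, 0.06]]

```text
time_s: 3.98
tool_pos: [0.593, 0.1672, 0.0736]
tool_rot: [-3.14, -0.002, -0.018]
force: [-0.5, 3.6, 6.4]
gripper_width: 0.701
```

```bash
python3 - <<'E'
from plant import eyes
import cv2
a=eyes.camera("side")[100:320,120:400,::-1];cv2.imwrite('pics/s2.png',cv2.resize(a,(763,600),interpolation=cv2.INTER_CUBIC))
E
```

```text
(no output)
```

View pics/s2.png

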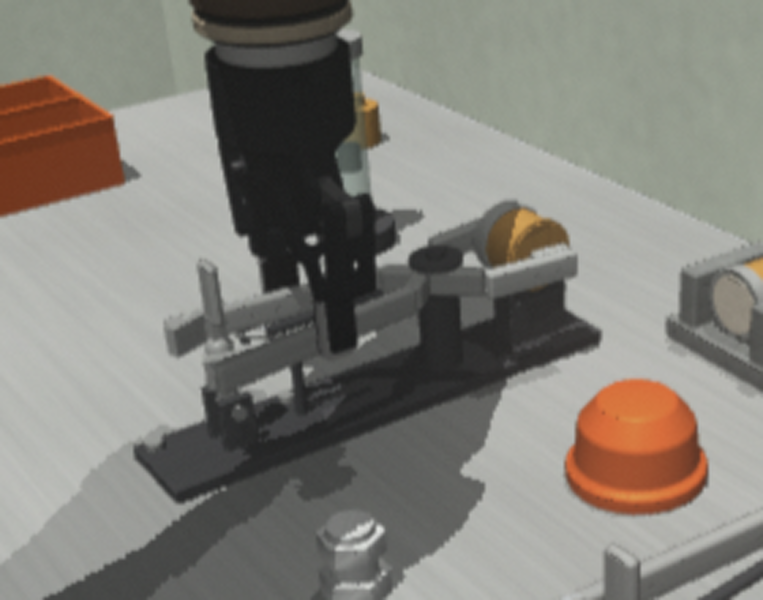

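>>> send_rows:
  steps:
    - [[0, 0.001, 0, 0, 0.058], [0, 0.001, 0, 0, 0.056], [0, 0.001, 0, 0, 0.053], [0, 0.001, 0, 0, 0.05], [0, 0.001, 0, 0, 0.048]]

```text
time_s: 4.45
tool_pos: [0.5927, 0.1673, 0.0733]
tool_rot: [-3.141, -0.001, -0.018]
force: [-0.1, 2.6, 3.3]
gripper_width: 0.563
```

>>> send_rows:
  steps:
    - [[0, 0, 0, 0, 0.046], [0, 0, 0, 0, 0.044], [0, 0, 0, 0, 0.042], [0, 0, 0, 0, 0.04], [0, 0, 0, 0, 0.038]]

```text
time_s: 4.87
tool_pos: [0.5923, 0.1675, 0.0724]
tool_rot: [-3.141, -0.0, -0.018]
force: [-0.2, 4.3, 1.9]
gripper_width: 0.447
```

>>> send_rows:
  steps:
    - [[0, 0, 0, 0, 0.037], [0, 0, 0, 0, 0.036], [0, 0, 0, 0, 0.036], [0, 0, 0, 0, 0.036], [0, 0, 0, 0, 0.036]]

```text
time_s: 5.28
tool_pos: [0.5923, 0.1674, 0.0726]
tool_rot: [-3.141, -0.0, -0.018]
force: [-1.5, 4.0, 5.9]
gripper_width: 0.43
```

>>> send_rows:
  steps:
    - [[0, 0, 0, 0, 0.042], [0, 0, 0, 0, 0.05], [0, 0, 0, 0, 0.06], [0, 0, 0, 0, 0.07], [0, 0, 0, 0, 0.085]]

```text
time_s: 5.7
tool_pos: [0.5921, 0.166, 0.0719]
tool_rot: [3.141, 0.001, -0.019]
force: [-0.0, -1.0, -0.8]
gripper_width: 0.939
```

>>> send_rows:
  steps:
    - [[0, 0, 0, 0, 0.085], [0, 0, 0, 0, 0.085], [0, 0, 0.015, 0, 0.085], [0, 0, 0.03, 0, 0.085], [0, 0, 0.037, 0, 0.085]]

```text
time_s: 6.12
tool_pos: [0.5929, 0.1671, 0.1108]
tool_rot: [-3.141, -0.002, -0.018]
force: [-0.2, 1.3, 0.9]
gripper_width: 0.994
```

```bash
python3 - <<'E'
from plant import eyes,robot
import cv2
print(robot.get_obs()['tool_pos'],robot.get_obs()['force'])
a=eyes.camera("side")[100:320,120:400,::-1];cv2.imwrite('pics/s3.png',cv2.resize(a,(763,600),interpolation=cv2.INTER_CUBIC))
a=eyes.camera("wrist")[:,:,::-1];cv2.imwrite('pics/w3.png',a)
E
```

```text
[0.59288387 0.16705545 0.11083551] [-0.23587191  1.26779753  0.93334482]
```

View pics/s3.png

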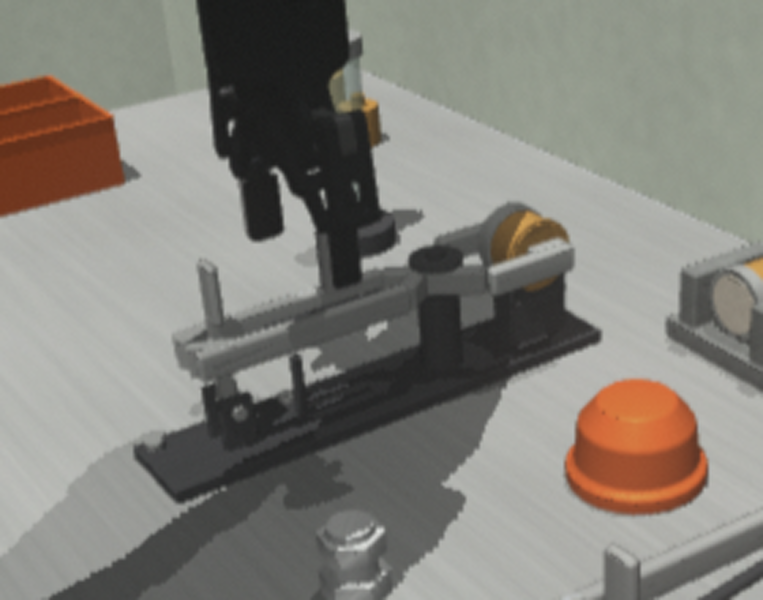

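View pics/w3.png

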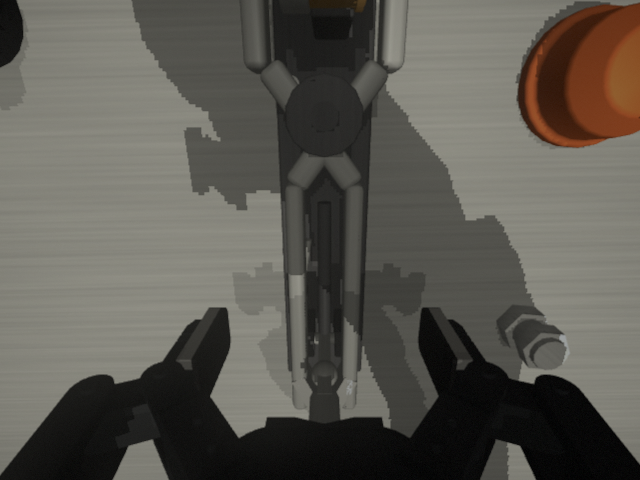

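>>> send_rows:
  steps:
    - [[-0.015, 0, 0, 0, 0.085], [-0.03, 0, 0, 0, 0.085], [-0.045, 0, 0, 0, 0.085], [-0.054, 0, 0, 0, 0.085], [-0.054, 0, 0, 0, 0.085]]

```text
time_s: 6.63
tool_pos: [0.5363, 0.1667, 0.1087]
tool_rot: [3.141, 0.002, -0.017]
force: [0.1, -0.5, -0.2]
gripper_width: 0.993
```

>>> send_rows:
  steps:
    - [[0, 0, 0, 0, 0.06], [0, 0, 0, 0, 0.045], [0, 0, 0, 0, 0.034], [0, 0, 0, 0, 0.028], [0, 0, 0, 0, 0.024]]

```text
time_s: 7.05
tool_pos: [0.5386, 0.1667, 0.1092]
tool_rot: [-3.142, -0.0, -0.019]
force: [0.6, -0.0, 0.1]
gripper_width: 0.3
```

```bash
python3 - <<'E'
from plant import eyes,robot
import cv2
print(robot.get_obs()['tool_pos'],robot.get_obs()['force'])
a=eyes.camera("side")[100:320,120:400,::-1];cv2.imwrite('pics/s4.png',cv2.resize(a,(763,600),interpolation=cv2.INTER_CUBIC))
E
```

```text
[0.53863531 0.16672294 0.10915663] [ 0.64312231 -0.02870374  0.0672239 ]
```

View pics/s4.png

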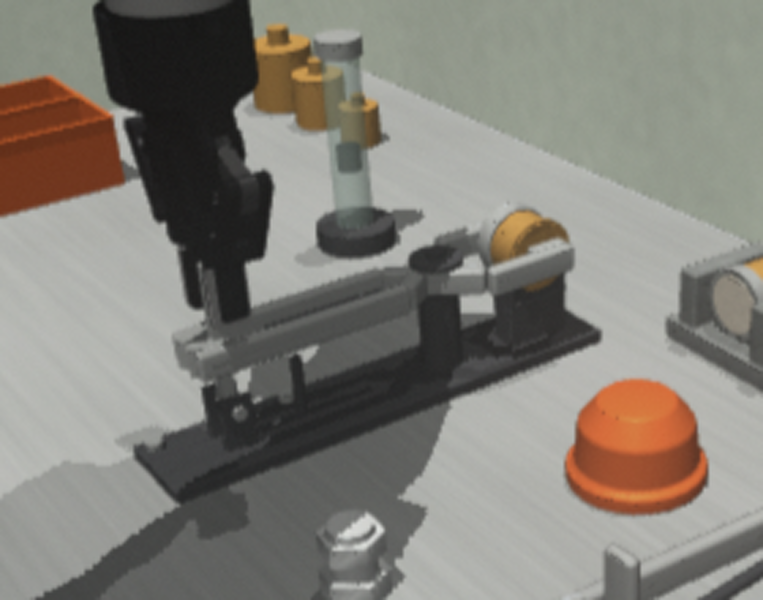

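>>> send_rows:
  steps:
    - [[0, 0, 0, 0, 0.02], [0, 0, 0, 0, 0.017], [0, 0, 0, 0, 0.014], [0, 0, 0, 0, 0.012], [0, 0, 0, 0, 0.012]]

```text
time_s: 7.52
tool_pos: [0.5384, 0.1679, 0.1096]
tool_rot: [-3.14, -0.001, -0.017]
force: [-0.3, 4.5, 1.1]
gripper_width: 0.172
```

```bash
python3 - <<'E'
from plant import eyes,robot
import cv2
print(robot.get_obs()['tool_pos'],robot.get_obs()['force'])
a=eyes.camera("side")[150:270,150:310,::-1];cv2.imwrite('pics/s5.png',cv2.resize(a,(800,600),interpolation=cv2.INTER_CUBIC))
a=eyes.camera("wrist")[:,:,::-1];cv2.imwrite('pics/w5.png',a)
E
```

```text
[0.5383801  0.16790808 0.10959176] [-0.28158915  4.46497439  1.12630068]
```

View pics/s5.png

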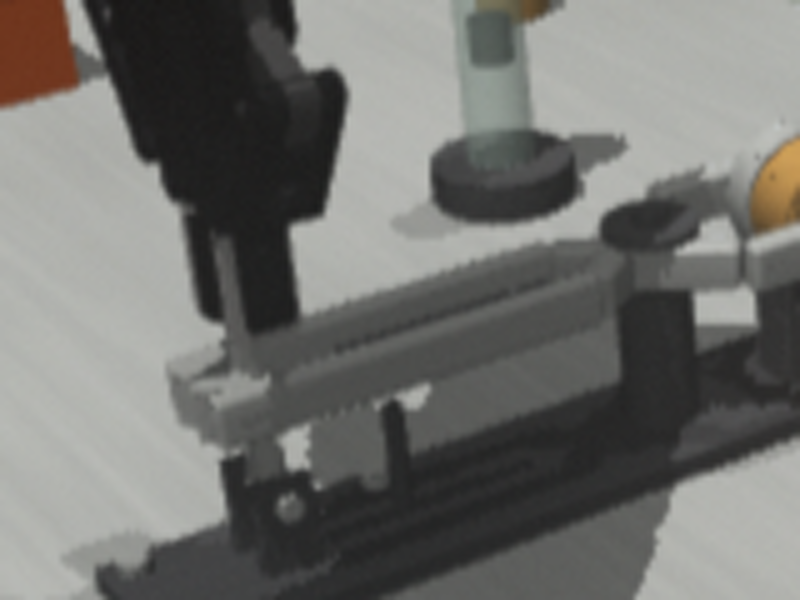

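View pics/w5.png

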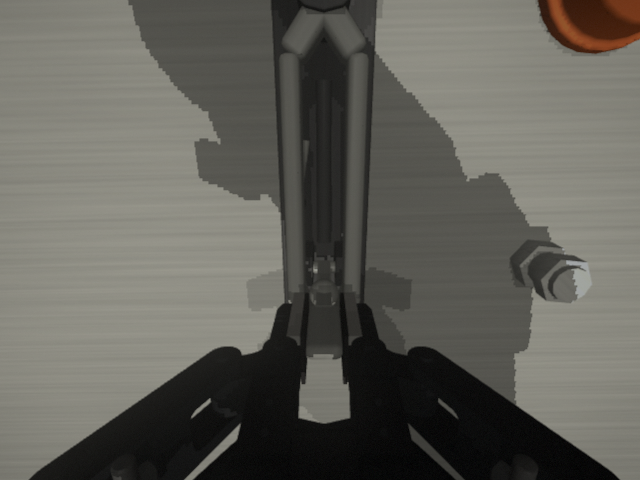

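>>> send_rows:
  steps:
    - [[0, 0, 0, 0, 0.008], [-0.004, 0, 0, 0, 0.008], [-0.0075, 0, -0.0005, 0, 0.008], [-0.011, 0, -0.001, 0, 0.008], [-0.015, 0, -0.0015, 0, 0.008]]

```text
time_s: 8.03
tool_pos: [0.5268, 0.1681, 0.1093]
tool_rot: [-3.138, -0.008, -0.018]
force: [5.8, 5.2, 1.1]
gripper_width: 0.177
```

>>> send_rows:
  steps:
    - [[-0.0035, 0, -0.001, 0, 0.008], [-0.007, 0, -0.002, 0, 0.008], [-0.011, 0, -0.003, 0, 0.008], [-0.014, 0, -0.0045, 0, 0.008], [-0.018, 0, -0.006, 0, 0.008]]

```text
time_s: 8.45
tool_pos: [0.5089, 0.1685, 0.1044]
tool_rot: [-3.138, -0.008, -0.018]
force: [3.1, 5.6, 10.4]
gripper_width: 0.168
```

>>> send_rows:
  steps:
    - [[-0.003, 0, -0.0015, 0, 0.008], [-0.005, 0, -0.0025, 0, 0.008], [-0.006, 0, -0.003, 0, 0.008], [-0.006, 0, -0.003, 0, 0.008], [-0.006, 0, -0.003, 0, 0.008]]

```text
time_s: 8.87
tool_pos: [0.5027, 0.1686, 0.1016]
tool_rot: [-3.138, -0.008, -0.018]
force: [1.8, 3.7, 15.2]
gripper_width: 0.171
```

```bash
python3 - <<'E'
from plant import eyes,robot
import cv2
a=eyes.camera("side")[150:270,150:310,::-1];cv2.imwrite('pics/s6.png',cv2.resize(a,(800,600),interpolation=cv2.INTER_CUBIC))
E
```

```text
(no output)
```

View pics/s6.png

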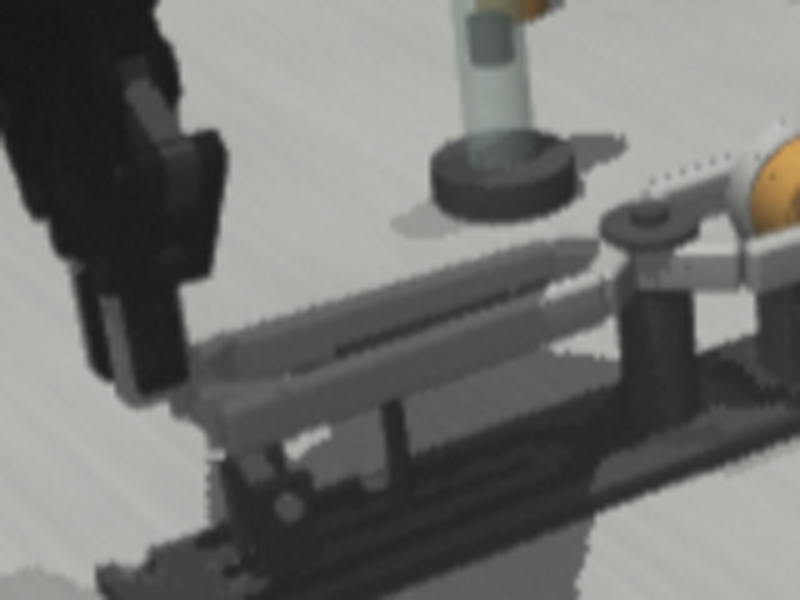

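```bash
python3 - <<'E'
from plant import eyes,robot
import cv2
a=eyes.camera("wrist")[:,:,::-1];cv2.imwrite('pics/w6.png',a)
a=eyes.camera("top")[165:345,170:260,::-1];cv2.imwrite('pics/t6.png',cv2.resize(a,(300,600),interpolation=cv2.INTER_CUBIC))
E
```

```text
(no output)
```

View pics/w6.png

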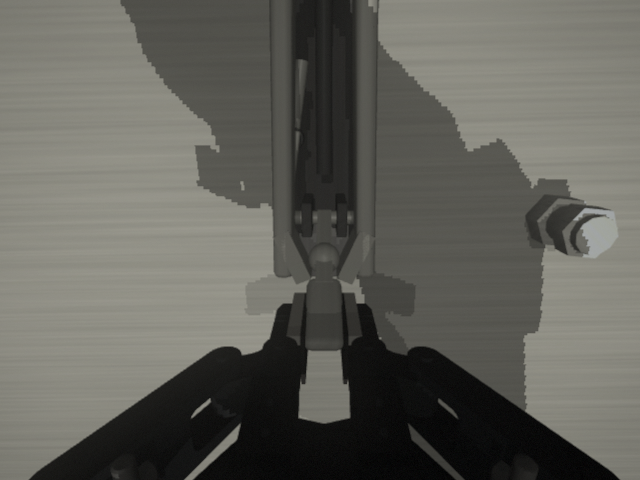

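View pics/t6.png

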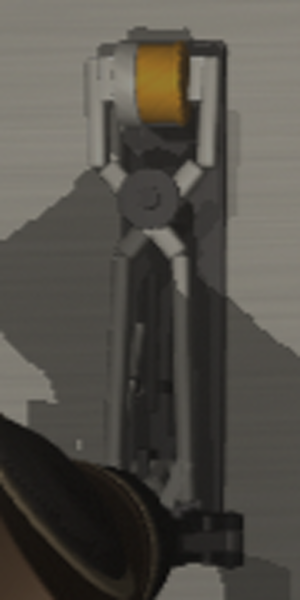

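```bash
python3 - <<'E'
from plant import eyes,robot
import cv2,numpy as np, fit
o=robot.get_obs();print(o['tool_pos'],o['force'],o['wrist_torque'])
i=eyes.camera_info("wrist");fit.I["wrist"]=i;print(-i["R"].T@i["t"])
p=[0.68204,0.1655,-0.019]
im=cv2.imread('pics/w6.png')
for x in (-60,-90,-120,-150,-165):
  for h,c in ((0,(0,0,255)),(0.125,(0,255,0))):
    hw=30.5-h/0.125*11.5*(-x/90) + (-x-90)*(0.0)
    for s in (1,-1):
      uv=fit.pr("wrist",fit.w(p,(x,s*hw,70)));print(x,h,s,uv.round(1))
E
```

```text
[0.50271755 0.16861606 0.10160286] [ 1.28288738  4.57142191 14.038415  ] [ 0.95247412 -0.93718797 -0.08404252]
[0.58643619 0.16765251 0.22534333]
-60 0 1 [250.7  35. ]
-60 0 -1 [401.4  35.1]
-60 0.125 1 [269.6  35. ]
-60 0.125 -1 [382.4  35.1]
-90 0 1 [255.4 114.1]
-90 0 -1 [396.2 114.3]
-90 0.125 1 [281.9 114.2]
-90 0.125 -1 [369.6 114.3]
-120 0 1 [259.5 183.5]
-120 0 -1 [391.7 183.8]
-120 0.125 1 [292.7 183.6]
-120 0.125 -1 [358.4 183.7]
-150 0 1 [263.2 244.8]
-150 0 -1 [387.6 245.1]
-150 0.125 1 [302.3 244.9]
-150 0.125 -1 [348.5 245. ]
-165 0 1 [264.8 272.9]
-165 0 -1 [385.8 273.2]
-165 0.125 1 [306.6 273. ]
-165 0.125 -1 [344.  273.1]
```

>>> send_rows:
  steps:
    - [[0, 0, 0.001, 0, 0.008], [0, 0, 0.002, 0, 0.008], [0, 0, 0.003, 0, 0.008], [0, 0, 0.003, 0, 0.008], [0, 0, 0.003, 0, 0.008]]

```text
time_s: 9.43
tool_pos: [0.5028, 0.1684, 0.102]
tool_rot: [-3.137, -0.007, -0.018]
force: [13.7, 8.2, -14.6]
gripper_width: 0.169
```

```bash
python3 - <<'E'
from plant import eyes,robot
import cv2
a=eyes.camera("wrist")[:,:,::-1];cv2.imwrite('pics/w7.png',a)
E
```

```text
(no output)
```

View pics/w7.png

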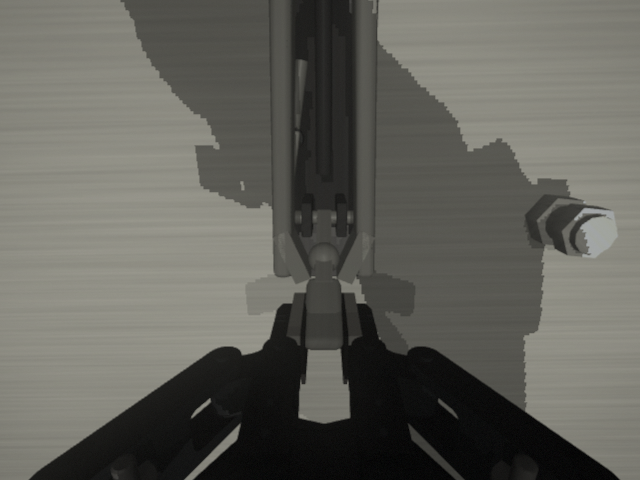

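```bash
python3 - <<'E'
import cv2
import numpy as np
A=[cv2.resize(cv2.convertScaleAbs(cv2.imread(f'pics/{n}.png')[180:400,255:395],alpha=2.2),(390,600),interpolation=cv2.INTER_CUBIC) for n in('w5','w7')]
cv2.imwrite('pics/cmp.png',np.hstack(A))
E
```

```text
(no output)
```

View pics/cmp.png

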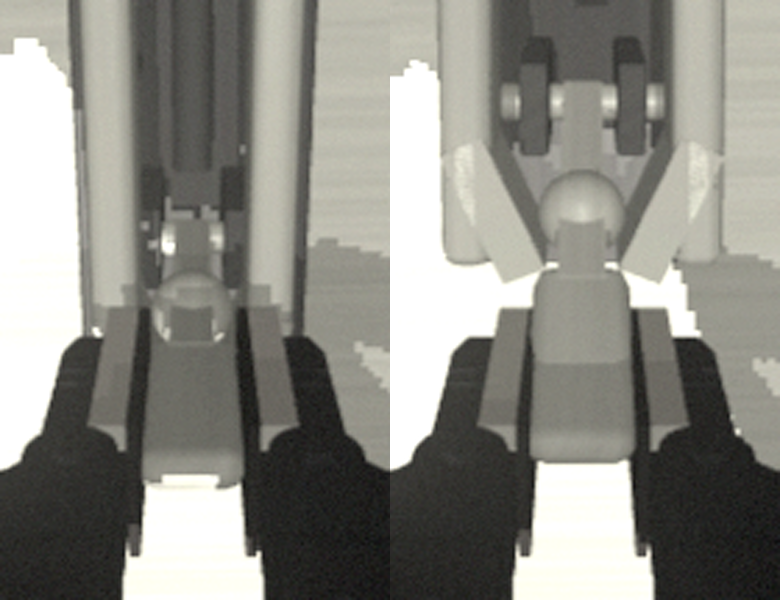

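>>> send_rows:
  steps:
    - [[-0.002, 0, -0.001, 0, 0.008], [-0.004, 0, -0.002, 0, 0.008], [-0.005, 0, -0.003, 0, 0.008], [-0.005, 0, -0.003, 0, 0.008], [-0.005, 0, -0.003, 0, 0.008]]

```text
time_s: 9.9
tool_pos: [0.4971, 0.1685, 0.0998]
tool_rot: [-3.138, -0.006, -0.018]
force: [5.9, 7.5, -2.5]
gripper_width: 0.171
```

```bash
python3 - <<'E'
from plant import eyes,robot
import cv2
a=eyes.camera("wrist")[:,:,::-1];cv2.imwrite('pics/w8.png',a)
E
```

```text
(no output)
```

View pics/w8.png

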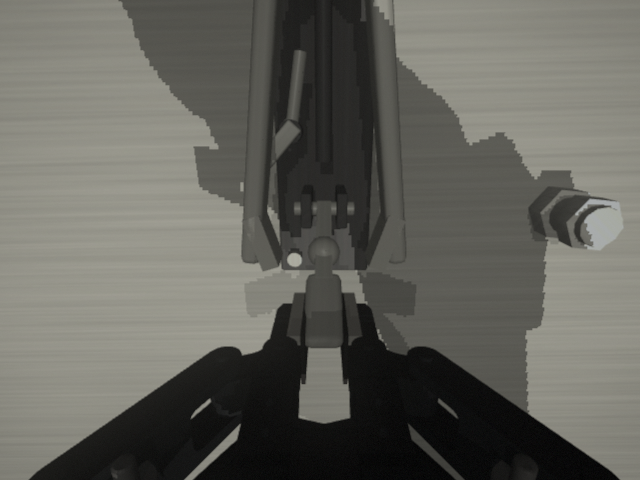

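>>> send_rows:
  steps:
    - [[0.007, 0, 0.003, 0, 0.008], [0.014, 0, 0.005, 0, 0.008], [0.022, 0, 0.0075, 0, 0.008], [0.03, 0, 0.009, 0, 0.008], [0.038, 0, 0.0105, 0, 0.008]]

```text
time_s: 10.37
tool_pos: [0.53, 0.168, 0.1088]
tool_rot: [-3.141, 0.004, -0.017]
force: [-6.4, 7.1, -3.3]
gripper_width: 0.171
```

>>> send_rows:
  steps:
    - [[0, 0, 0, 0, 0.014], [0, 0, 0, 0, 0.02], [0, 0, 0, 0, 0.03], [0, 0, 0, 0, 0.05], [0, 0, 0, 0, 0.07]]

```text
time_s: 10.78
tool_pos: [0.5324, 0.1659, 0.1093]
tool_rot: [3.141, -0.0, -0.019]
force: [0.3, -0.5, 0.8]
gripper_width: 0.621
```

>>> send_rows:
  steps:
    - [[0, 0, 0.01, 0, 0.085], [0, 0, 0.03, 0, 0.085], [0, 0, 0.06, 0, 0.085], [0, 0, 0.09, 0, 0.085], [0, 0, 0.12, 0, 0.085]]

```text
time_s: 11.2
tool_pos: [0.532, 0.1666, 0.2314]
tool_rot: [3.141, -0.0, -0.018]
force: [0.5, 0.3, 0.0]
gripper_width: 0.995
```

>>> send_rows:
  steps:
    - [[-0.02, -0.02, 0, 0, 0.085], [-0.04, -0.05, 0, 0, 0.085], [-0.06, -0.08, 0, 0, 0.085], [-0.08, -0.11, 0, 0, 0.085], [-0.08, -0.12, 0, 0, 0.085]]

```text
time_s: 11.62
tool_pos: [0.4487, 0.0424, 0.2298]
tool_rot: [3.138, 0.002, -0.022]
force: [-0.2, -0.2, -0.2]
gripper_width: 0.994
```

```bash
python3 - <<'E'
from plant import eyes,robot
import cv2
a=eyes.camera("side")[150:300,140:365,::-1];cv2.imwrite('pics/s9.png',cv2.resize(a,(800,533),interpolation=cv2.INTER_CUBIC))
a=eyes.camera("top")[150:350,160:460,::-1];cv2.imwrite('pics/t9.png',cv2.resize(a,(800,533),interpolation=cv2.INTER_CUBIC))
E
```

```text
(no output)
```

View pics/s9.png

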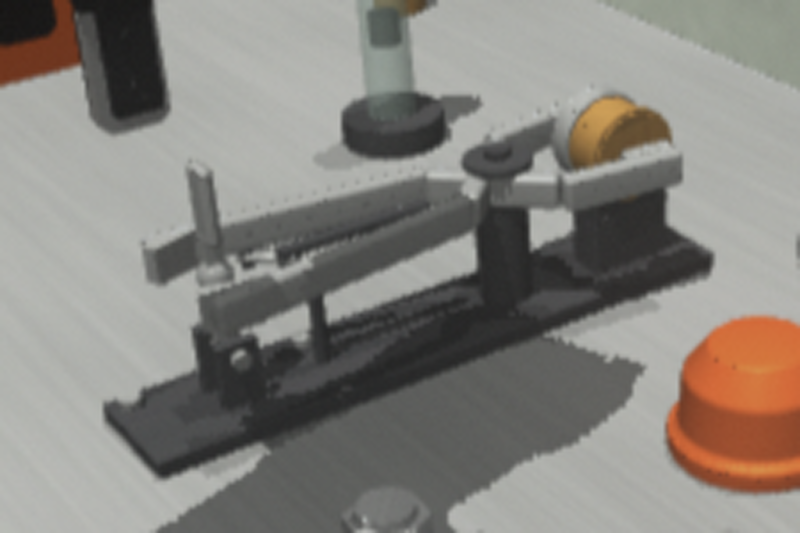

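View pics/t9.png

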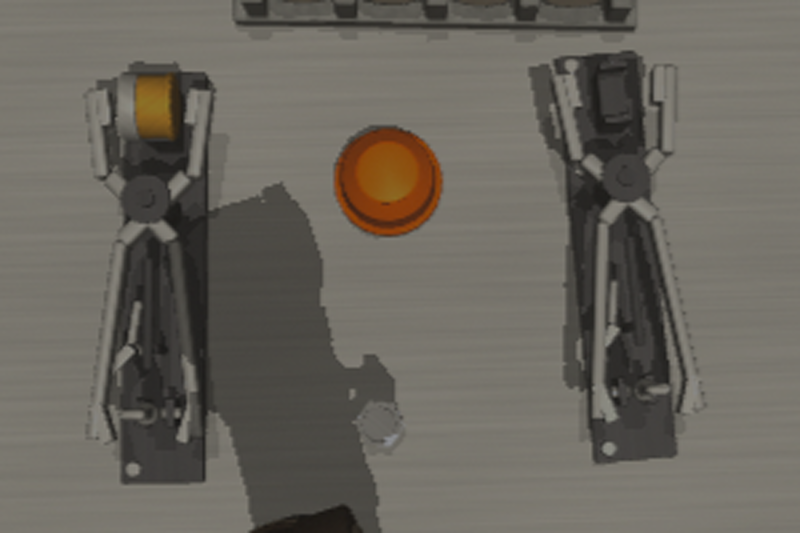

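```bash
python3 -c "
from plant import order
print(order.finish_job())"
```

```text
the job is handed in; nothing more can be done
None
```

The job is done and handed in at about 11.7 s of the 38 s allowed. I squeezed the register press's handles until they locked, let go, pulled its release lever until they sprang open, and let the lever go.

- **Lock:** after I let go, the handles stayed shut on their own in both the side and wrist pictures.
- **Release:** at a lever angle of about 0.49 rad by my estimate, past the 0.35–0.45 given, the handles had opened only partway. Pulling about 5 mm further made them spring fully open. I then eased the lever most of the way back before releasing it.
- **Last pictures:** the handles are open, the lever is upright and the gripper is clear of everything. The cover moved in by about 4.7 mm, which I read from the top picture only. That agrees with being home but is only good to about 1 mm.
- **Other checks:** the empty press was not touched. The force readings I saw at the end of each move were about 20 N or less.

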